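# Latch the standing machine case

### The arm

A 6-joint arm with a two-finger parallel gripper is mounted at the origin on the work surface. World frame = base frame: x ahead of the robot, y to its left, z up, the work surface at z = 0. Lengths are in m, angles in rad, forces in N, time in s.
With the tool pointing down it reaches from about 0.225 to 0.875 m from the base axis. Payload 3.4 kg.
Tool frame: the origin (TCP) lies midway between the tips of the shut fingers; the grasp point (between the pads) lies 19 mm behind it; z points along the fingers, y is the line along which they close (so a half turn about z gives the same grasp; the last joint's range is limited). The gripper opens to 85 mm and grips with 20 to 120 N. Pads are 22 mm wide; open, the fingers measure 114 mm over their backs; the gripper's body (76 mm by 85 mm) begins 54 mm behind the grasp point. The pads swing forward as they close: fully open they stand 13 mm farther back than shut.
Start: joints at [-1.387, 0.276, 1.505, -0, 1.361, -0.121], TCP at [0.173, -0.549, 0.231] pointing down, gripper open.
Joint ranges: [-2.89, 2.89], [-0.75, 2.08], [0.22, 2.7], [-1.18, 4.32], [0.11, 2.71], [-2.7, 2.7]. Speed limits (rad/s): [2.57, 2.57, 3.14, 3.14, 3.14, 3.14].

### API

Orientations are given as a unit quaternion [w, x, y, z].
In Python, from rig import * gives the robot as it stands.
- The arm moves only by the tool apply_moves, never from a script. Its argument "steps" is one flat list of numbers, 4 for each row, row after row: the shift along the world's x, y, z in cm, then the turn about the world's z in degrees. A call has 1 to 8 rows; each row is the pose to reach, as a shift and turn from the pose commanded when the call began; what a row does not reach only later rows make up. A row lasts 1/12 s, in which the tool goes at most 41.7 mm and 7.16 degrees, less where a joint would pass 70% of its speed; a pose out of reach is approached as far as the arm can. A call with a gripper value outside its range is refused whole. "jaw" is the closure in counts, from 0 (fully open) to 255 (shut), set as the call begins (left out, the last holds). The fingers move at their own pace and stop on an object; "newtons" is the grip in N (left out, the last holds). Time passes only in rows, so rows that repeat a pose let the fingers close. It gives the time, the measured TCP pose, the force, the opening and the grip force at its end, in the units of the state.
- get_state(): the state, without advancing time (a new reading comes with each control period).
- get_image(name): name is "side" or "top"; returns the picture (420x560x3 uint8, red, green, blue); there is no depth.
- calibration(name): a dict with "fx", "fy", "cx", "cy" (pixels), "xyz" and "rotation" of the camera in the world. Camera axes: x right, y up, looking along -z (the intrinsics and any distortion apply to the point x, -y, -z); pixel columns grow to the right and rows downward; lengths in m; the calibration is good to about 2 mm. A picture is of the moment at which its call begins. calibration takes no time and is no camera call.
- sign_off(): hands the job in; it is judged then, once.
The state is a dict: "clock": time; "qpos": joint angles; "qd": joint speeds; "effort": joint torques, N m; "position": TCP position; "ee_rot": TCP orientation; "contact_force": force on the tool from outside, world axes, zero at the start; "moment": the same for the moment, N m; "width": finger opening in m; "gripper_force": force on a finger pad.
Only numpy, scipy, OpenCV 4.12 (cv2) and the standard library are available. Lean on these libraries where they do the work, as an engineer would, in place of code of your own. Each camera call takes 0.05 s, during which the arm holds its last target. There are 200 camera calls.

### The job

Shut this machine case for carrying: swing its leaning lid up against the seal, bring the wire loop of the draw latch over the hook on the lid, then press the latch lever down over centre until it lies fully flat and holds the lid in by itself. The latch and shell are thin, so feel your way and never push on the case with more than 40 N, and leave the other things on the bench where they are.

Things in the scene. Friction and masses are not known exactly. Their poses are not given: they have to be found in the camera images.
- case: Grey-blue plastic machine case standing on its hinge edge on wooden runners, fixed; 260 wide, top 200 above its origin. An upright seam parts the body half (95 deep, far side) from the lid half (60 deep, robot's side). Origin: under the seam, mid-width, 0 to 8 above the bench. x from lid to body half (away from the robot), y along the width, z up. Lid hinge: x 0, z 30, along y. Steel draw latch on top at y 0.
- lid (a joint): lid angle, rad: 0 = fully drawn in, seal squeezed; grows as the lid leans out to the robot's side. Starts at 0.18 to 0.35. A stiff hinge (0.4 N m) holds it where it is pushed. The firm seal is touched at about 0.02, where the lid rests until the latch draws it in; from there it resists about 1 N m per mrad.
- lid_edge (a point): middle of the lid's upper outer edge (robot's side); when shut at x -60, z 200 in the case frame. The lid may be pushed anywhere on its flat outer face.
- keeper (a point): seat of the steel hook on the lid: where the middle of the crossbar lies when latched (then x -25.5, z 211.5 in the case frame). Hook 20 wide: upright on the body side of the seat, 22 high over the lid, a lip above the seat reaching 4 farther to the robot, mouth open to the robot's side, a ramp rising to the seat. The bar goes over the lip, lands on the ramp, and is drawn back up it under the lip.
- lever (a joint): lever angle, rad: 0 = flat, pointing away from the robot (+x of the case), on a hard stop; 1.57 = upright; 2.15 at most, leaning to the robot. Starts at 0.70 to 0.95. Stiff hinge (0.12 N m): stays where left while the loop is slack. With the lid at its seal the loop lands clear of the hook from a lever angle of 1.65 up.
- lever_hinge (a point): the lever's hinge pin, mid-width; x 22, z 213 in the case frame. Axes as the case's when the lever is flat. With the loop hooked the pull starts near lever angle 1.0, peaks near 0.5 (about 0.55 N m: 11 N at 50 from the pin) and springs the lever back if let go; dead centre is at 0.07, past it the lever stays but does not fall flat by itself: it must be pressed home.
- lever_tip (a point): middle of the lever's free end, 68 from the pin along the lever. The lever is a steel plate 26 wide, 3 thick; its outer face (top when flat, then z 223.5 in the case frame) lies 10.5 off the pin's line, its inner face 7.5. The last 12 turn up a little.
- loop (a joint): angle of the wire loop from the lever, rad; the loop's lift above level (level = pointing to the lid) is loop minus lever. Starts folded back against its stop on the lever, 2.85. It is floppy and falls forward by itself in about 0.5 s once the lever, at about 1.65 or more, has carried it past upright.
- loop_bar (a point): middle of the loop's straight crossbar, 6 thick; the loop is 43 wide over its wires (33 inside) and 62 long from its pivot, which sits on the lever 16 from the lever's pin, towards the tip.
- screwdriver: screwdriver lying on the bench on the robot's side of the case, about 200 long; origin at its middle, underneath. To be left alone, as all of the following.
- tube: cardboard tube standing at the case's left (+y) end, 48 across, 85 high; origin under its centre.
- collar: white plastic collar, open ring, at the case's right (-y) end, 90 across, 45 high; origin under its centre.
- offcut: pine offcut behind the case, 50 x 110 x 35 high; origin under its centre.
- beaker: clear plastic beaker at one side of the bench, 72 across, 85 high; origin under its centre.
- mallet: hammer lying at one side of the bench, about 240 long, under 50 high; origin at its middle, underneath.

How it is judged:
By the outcome, as a careful person would: the job done as asked, in the order asked, and still so for the second after the job is handed in, with the robot touching nothing.
It also fails if it takes over 64 s, if anything falls off the work surface, if the arm or the gripper's body presses on something with over 40 N, if the wrist force passes 120 N, or if a joint passes its speed limit or range.

## Working session

There is one attempt and no reset: what is moved stays moved. The work goes in short steps, Python scripts to look and compute and a tool call to move; the robot and the scene stay as the last step left them, time stands still between calls to the robot, and variables do not carry over. Pictures are saved under pics/ and viewed, at most 10 in all, crops included, and the job is handed in when it is done.

Besides the shell and the picture viewer there is one more tool, called after "Request:" as name(argument=value, ...) on one line, values as JSON. apply_moves: Moves the arm, as the interface text tells. Its arguments: {"type":"object","properties":{"steps":{"type":"array","items":{"type":"number"}},"jaw":{"type":"number"},"newtons":{"type":"number"}},"required":["steps"]}

```bash
mkdir -p pics; ls
python3 - <<'E'
from rig import *
import cv2
for n in ("side","top"):
    im=get_image(n); cv2.imwrite(f"pics/{n}0.png",im[:,:,::-1]); print(n,calibration(n))
print(get_state())
E
```

```text
pics
side {'fx': 475.0590190423716, 'fy': 475.0590190423716, 'cx': 267.488639742408, 'cy': 211.02560199332143, 'xyz': array([0.37144778, 0.8187629 , 1.27941183]), 'rotation': array([-0.10403231, -0.03450926,  0.30966187,  0.94450829])}
top {'fx': 438.97486690166556, 'fy': 438.97486690166556, 'cx': 278.7096437386177, 'cy': 212.12262517156825, 'xyz': array([ 0.4954421 , -0.00262645,  1.55126259]), 'rotation': array([-0.70650703, -0.01907177,  0.01382383,  0.70731392])}
{'clock': 0.1, 'qpos': array([-1.38699784e+00,  2.76525471e-01,  1.50597706e+00, -3.08235746e-05,
        1.36067399e+00, -1.20979228e-01]), 'qd': array([ 2.05334937e-03, -1.11541992e-03, -3.27600414e-03,  9.21733357e-04,
       -4.53693874e-06,  1.06008120e-03]), 'effort': array([ 1.98013753e-03, -4.17698193e+01, -2.46404296e+01, -1.67248108e-04,
        5.77434505e-03, -6.12142571e-06]), 'position': array([ 0.17245991, -0.54805826,  0.23054152]), 'ee_rot': array([-7.91067855e-04,  9.88410471e-01,  1.51802877e-01, -3.99330185e-05]), 'contact_force': array([ 0.23470682, -0.4556272 , -0.61349244]), 'moment': array([ 0.08189355, -0.00065624, -0.00128745]), 'gripper_force': 0.0, 'width': 0.08563258120732009}
```

View pics/side0.png

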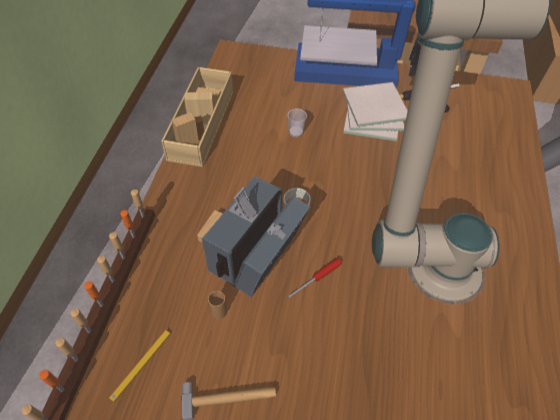

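View pics/top0.png

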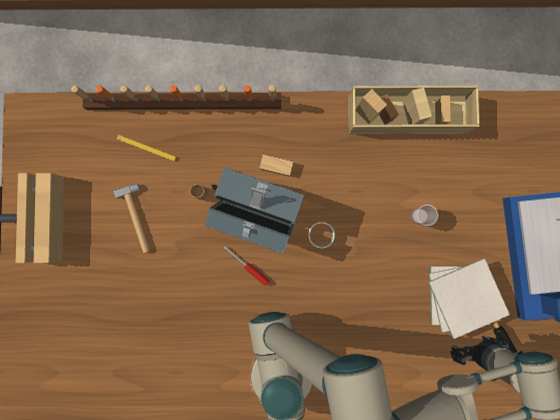

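The case stands at about top (255,210) and side (255,235). It is yawed, with the lid leaning to the robot. The screwdriver is in front of it, the tube at its left and the collar at its right.

Run:
```python
import cv2
a=cv2.imread("pics/top0.png")[155:265,190:320]; cv2.imwrite("pics/topc.png",cv2.resize(a,None,fx=5.4,fy=5.4,interpolation=cv2.INTER_CUBIC))
a=cv2.imread("pics/side0.png")[170:310,190:330]; cv2.imwrite("pics/sidec.png",cv2.resize(a,None,fx=4.2,fy=4.2,interpolation=cv2.INTER_CUBIC))
```

```text
(no output)
```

View pics/topc.png

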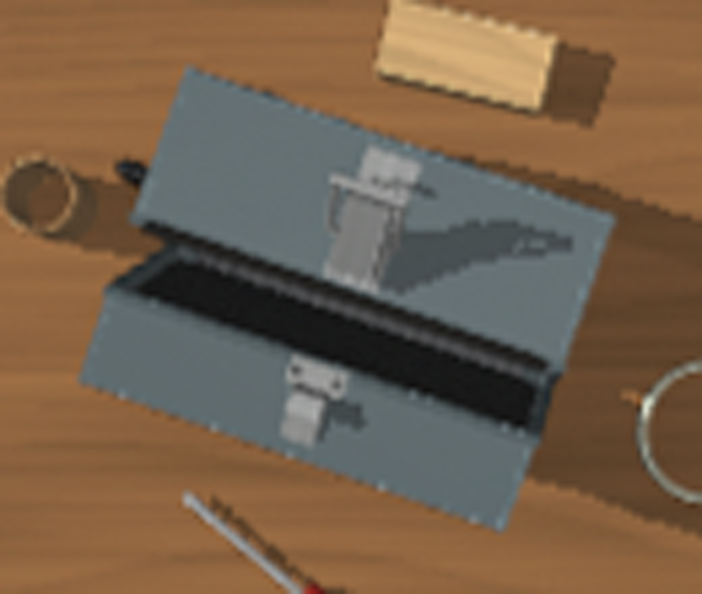

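View pics/sidec.png

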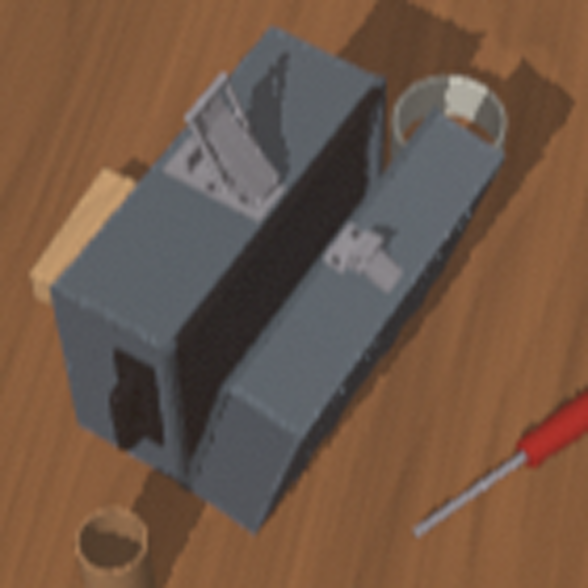

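The crops show the body and lid top corners clearly, the lever leaning about 45° with the loop bar above its tip, and the keeper on the lid. Next I'll fit the pose from these corners.

```bash
cat > h.py <<'E'
from rig import *
import numpy as np, cv2
from scipy.spatial.transform import Rotation as R
from scipy.optimize import least_squares
def proj(n,P):
    c=calibration(n); q=np.array(c["rotation"])
    M=R.from_quat(q,scalar_first=True).as_matrix()
    p=(np.atleast_2d(P)-c["xyz"])@M
    return np.c_[c["cx"]+c["fx"]*p[:,0]/-p[:,2], c["cy"]+c["fy"]*p[:,1]/p[:,2]]
def case2w(p,P):  # p: x,y,z0,yaw ; P in mm
    P=np.atleast_2d(P)/1000
    return P@R.from_euler("z",p[3]).as_matrix().T+p[:3]
def lidpt(P,t):   # lid frame point (shut coords mm) to case frame at lid angle t
    P=np.atleast_2d(P).astype(float); q=P.copy(); x=P[:,0]; z=P[:,2]-30
    q[:,0]=x*np.cos(t)-z*np.sin(t); q[:,2]=30+x*np.sin(t)+z*np.cos(t); return q
def bar(a,l):     # lever a, loop l
    f=l-a; return [22+16*np.cos(a)-62*np.cos(f),0,213+16*np.sin(a)+62*np.sin(f)]
def tip(a,r=68,off=0): return [22+r*np.cos(a)-off*np.sin(a),0,213+r*np.sin(a)+off*np.cos(a)]
E
cat > fit0.py <<'E'
from h import *
T=lambda *v:np.array(v)/5.4+[190,155]
S=lambda *v:np.array(v)/4.2+[190,170]
B=[[95,130,200],[95,-130,200],[0,130,200],[0,-130,200]]
L=[[0,130,200],[0,-130,200],[-60,130,200],[-60,-130,200]]
bt=T([188,68],[615,215],[133,218],[557,370]);lt=T([107,290],[540,437],[82,383],[503,528])
bs=S([60,290],[280,28],[172,345],[385,80]);ls=S([237,385],[445,112],[297,435],[503,155])
kt=T([367,187])[0];ks=S([207,90])[0]
def res(p):
    b=case2w(p,B);l=case2w(p,lidpt(L,p[4]));k=case2w(p,bar(p[5],2.85))
    return np.concatenate([(proj("top",b)-bt).ravel(),(proj("top",l)-lt).ravel(),(proj("side",b)-bs).ravel(),(proj("side",l)-ls).ravel(),(proj("top",k)-kt).ravel(),(proj("side",k)-ks).ravel(),[(p[2]-.004)/.003]])
r=least_squares(res,[.55,.07,.004,-.3,.25,.8],loss="soft_l1")
print(r.x.round(4)); print(res(r.x).round(1))
p=r.x
print("edge",case2w(p,lidpt([-60,0,200],p[4])).round(4),"tip",case2w(p,tip(p[5])).round(4),"bar",case2w(p,bar(p[5],2.85)).round(4),"pin",case2w(p,[22,0,213]).round(4))
np.save("p.npy",p)
E
python3 fit0.py
```

```text
[ 0.5642  0.0832  0.0036 -0.3395  0.2291  0.8624]
[-0.1 -0.3  0.3  0.3 -0.3  0.8  0.8  0.7  0.5 -0.6 -0.3  0.2 -0.5  0.1
  0.3  1.1 -2.2 -1.  -2.2 -0.9  0.1  2.   0.2 -0.1 -3.1  0.  -2.7 -1.2
  1.5  1.1  0.9 -0.1  0.9  0.4 -0.2  1.5 -0.1]
edge [[0.4727 0.1155 0.1856]] tip [[0.6267 0.0612 0.2683]] bar [[0.6185 0.0641 0.2855]] pin [[0.585  0.0759 0.2166]]
```

Request:
apply_moves(steps=[10,32,3,-37,10,32,3,-37,10,32,3,-37,10,32,3,-37,10,32,3,-37,10,32,3,-37,10,32,3,-37,10,32,3,-37], jaw=255, newtons=40)

```text
clock: 0.77
position: [0.2712, -0.2303, 0.2608]
ee_rot: [-0.0, 0.985, -0.17, -0.0]
contact_force: [1.0, -0.5, 0.2]
width: -0.0001
gripper_force: 0.0
```

Request:
apply_moves(steps=[8,28,0,0,8,28,0,0,8,28,0,0,8,28,0,0,8,28,0,0,8,28,0,0,8,28,0,0,8,28,0,0])

```text
clock: 1.43
position: [0.352, 0.0552, 0.2609]
ee_rot: [-0.003, 0.986, -0.164, 0.0]
contact_force: [0.2, -1.9, -0.6]
width: 0.0002
gripper_force: 0.0
```

Request:
apply_moves(steps=[4.5,2.8,-6,0,6.3,4,-9.2,0,6.3,4,-9.2,0,6.3,4,-9.2,0,6.3,4,-9.2,0,6.3,4,-9.2,0])

```text
clock: 1.93
position: [0.4139, 0.0871, 0.1692]
ee_rot: [0.0, 0.986, -0.17, -0.0]
contact_force: [0.6, -0.4, 0.4]
width: 0.0001
gripper_force: 0.0
```

Run:
```python
from h import *
s=get_state();print(s["position"],s["contact_force"]); p=np.load("p.npy")
print(R.from_euler("z",-p[3]).apply(s["position"]-p[:3])*1000)
a=get_image("side")[130:330,170:430,::-1]; cv2.imwrite("pics/s1.png",cv2.resize(a,None,fx=3,fy=3,interpolation=cv2.INTER_CUBIC))
```

```text
[0.41394793 0.08714252 0.16924348] [ 0.56108216 -0.42673749  0.42974391]
[-143.01155791  -46.35875742  165.59433077]
```

View pics/s1.png

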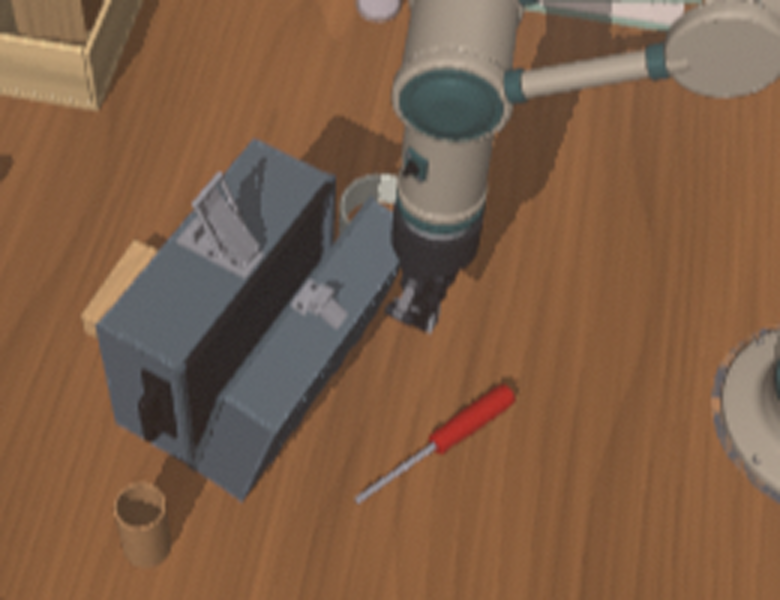

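The gripper is shut and stands clear in front of the lid at about (415,300), with nothing disturbed. I'll push along the case x axis.

Request:
apply_moves(steps=[0.7,-0.25,0,0,1.4,-0.5,0,0,2.1,-0.75,0,0,2.8,-1.0,0,0,3.4,-1.2,0,0,4.0,-1.4,0,0,4.4,-1.57,0,0,4.4,-1.57,0,0])

```text
clock: 2.65
position: [0.4567, 0.0722, 0.1687]
ee_rot: [-0.0, 0.985, -0.17, -0.003]
contact_force: [-4.4, 1.6, 2.6]
width: -0.0001
gripper_force: 2.3
```

Request:
apply_moves(steps=[0.4,-0.14,0,0,0.8,-0.28,0,0,1.2,-0.42,0,0,1.4,-0.5,0,0,1.4,-0.5,0,0])

```text
clock: 3.07
position: [0.4709, 0.0672, 0.1687]
ee_rot: [-0.0, 0.985, -0.17, -0.002]
contact_force: [-5.0, 1.7, 3.7]
width: 0.0002
gripper_force: 2.3
```

Request:
apply_moves(steps=[0.1,-0.035,0,0,0.2,-0.07,0,0,0.3,-0.105,0,0,0.3,-0.105,0,0])

```text
clock: 3.4
position: [0.4736, 0.0662, 0.1688]
ee_rot: [-0.0, 0.985, -0.17, -0.002]
contact_force: [-4.5, 2.5, 4.5]
width: -0.0002
gripper_force: 2.7
```

Request:
apply_moves(steps=[0.1,-0.035,0,0,0.2,-0.07,0,0,0.2,-0.07,0,0])

```text
clock: 3.65
position: [0.4757, 0.0655, 0.1688]
ee_rot: [-0.0, 0.985, -0.17, -0.002]
contact_force: [-4.6, 1.5, 4.8]
width: -0.0001
gripper_force: 2.6
```

Request:
apply_moves(steps=[0.05,-0.017,0,0,0.05,-0.017,0,0,0.05,-0.017,0,0])

```text
clock: 3.9
position: [0.476, 0.0654, 0.1688]
ee_rot: [-0.0, 0.985, -0.17, -0.002]
contact_force: [-6.1, 2.2, 4.7]
width: 0.0
gripper_force: 2.7
```

Request:
apply_moves(steps=[0.05,-0.017,0,0,0.05,-0.017,0,0,0.05,-0.017,0,0])

```text
clock: 4.15
position: [0.4765, 0.0652, 0.1688]
ee_rot: [-0.0, 0.985, -0.17, -0.002]
contact_force: [-4.8, 1.7, 5.0]
width: 0.0003
gripper_force: 2.8
```

Request:
apply_moves(steps=[0.05,-0.017,0,0,0.05,-0.017,0,0,0.05,-0.017,0,0])

```text
clock: 4.4
position: [0.4771, 0.065, 0.1688]
ee_rot: [-0.0, 0.985, -0.17, -0.002]
contact_force: [-5.7, 1.5, 5.3]
width: 0.0004
gripper_force: 2.7
```

Request:
apply_moves(steps=[0.04,-0.014,0,0,0.04,-0.014,0,0,0.04,-0.014,0,0])

```text
clock: 4.65
position: [0.4775, 0.0649, 0.1689]
ee_rot: [-0.0, 0.985, -0.17, -0.002]
contact_force: [-5.2, 0.8, 4.7]
width: -0.0001
gripper_force: 2.8
```

Request:
apply_moves(steps=[0.05,-0.017,0,0,0.05,-0.017,0,0,0.05,-0.017,0,0])

```text
clock: 4.9
position: [0.478, 0.0647, 0.1688]
ee_rot: [-0.0, 0.985, -0.17, -0.002]
contact_force: [-5.6, 1.1, 3.3]
width: 0.0001
gripper_force: 2.7
```

Request:
apply_moves(steps=[0.05,-0.017,0,0,0.05,-0.017,0,0,0.05,-0.017,0,0])

```text
clock: 5.15
position: [0.4785, 0.0645, 0.1688]
ee_rot: [-0.0, 0.985, -0.17, -0.002]
contact_force: [-5.2, 2.0, 4.9]
width: 0.0002
gripper_force: 2.7
```

Request:
apply_moves(steps=[0.05,-0.017,0,0,0.05,-0.017,0,0,0.05,-0.017,0,0])

```text
clock: 5.4
position: [0.479, 0.0644, 0.1688]
ee_rot: [-0.0, 0.985, -0.17, -0.002]
contact_force: [-4.5, 1.2, 5.1]
width: 0.0002
gripper_force: 2.7
```

Request:
apply_moves(steps=[0.05,-0.017,0,0,0.05,-0.017,0,0,0.05,-0.017,0,0])

```text
clock: 5.65
position: [0.4796, 0.0642, 0.1689]
ee_rot: [-0.0, 0.985, -0.17, -0.002]
contact_force: [-5.1, 2.2, 3.7]
width: 0.0
gripper_force: 2.6
```

Run:
```python
from h import *
a=get_image("side")[170:310,190:350,::-1]; cv2.imwrite("pics/s2.png",cv2.resize(a,None,fx=4.2,fy=4.2,interpolation=cv2.INTER_CUBIC))
```

```text
(no output)
```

View pics/s2.png

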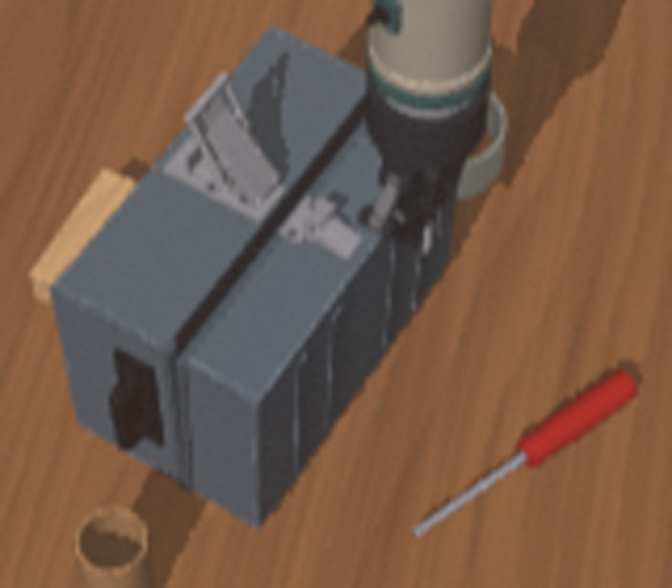

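The lid is nearly shut. Its left corners are at crop (190,360) and (262,395), and a dark seam band is still visible. I'll estimate the angle from those.

Run:
```python
from h import *
p=np.load("p.npy")
S=lambda v:(v-np.array([190,170]))*4.2
for t in (0,.02,.04,.06,.08): print(t,S(proj("side",case2w(p,lidpt([[0,130,200],[-60,130,200],[-60,0,200]],t)))).round(0).tolist())
print(S(proj("side",case2w(p,[[0,130,200],[95,130,200]]))).round())
s=get_state(); print(R.from_euler("z",-p[3]).apply(s["position"]-p[:3])*1000)
```

```text
0 [[172.0, 353.0], [252.0, 398.0], [362.0, 250.0]]
0.02 [[177.0, 356.0], [257.0, 401.0], [366.0, 253.0]]
0.04 [[181.0, 358.0], [262.0, 405.0], [371.0, 256.0]]
0.06 [[186.0, 361.0], [266.0, 408.0], [375.0, 260.0]]
0.08 [[190.0, 364.0], [271.0, 412.0], [379.0, 263.0]]
[[172. 353.]
 [ 51. 286.]]
[-73.47691919 -46.17019868 165.23276634]
```

Request:
apply_moves(steps=[0.05,-0.017,0,0,0.1,-0.035,0,0,0.1,-0.035,0,0])

```text
clock: 5.95
position: [0.4806, 0.0638, 0.1689]
ee_rot: [-0.0, 0.985, -0.17, -0.002]
contact_force: [-5.3, 1.1, 3.3]
width: -0.0001
gripper_force: 2.6
```

Request:
apply_moves(steps=[0.05,-0.017,0,0,0.1,-0.035,0,0,0.1,-0.035,0,0])

```text
clock: 6.2
position: [0.4811, 0.0636, 0.1688]
ee_rot: [-0.0, 0.985, -0.17, -0.003]
contact_force: [-6.7, 1.6, 4.5]
width: 0.0004
gripper_force: 3.2
```

Request:
apply_moves(steps=[0.03,-0.01,0,0,0.05,-0.017,0,0,0.05,-0.017,0,0])

```text
clock: 6.45
position: [0.4811, 0.0637, 0.1688]
ee_rot: [-0.0, 0.985, -0.17, -0.003]
contact_force: [-7.2, 3.1, 5.8]
width: -0.0004
gripper_force: 3.8
```

Request:
apply_moves(steps=[0.03,-0.01,0,0,0.05,-0.017,0,0,0.05,-0.017,0,0])

```text
clock: 6.7
position: [0.4811, 0.0637, 0.1689]
ee_rot: [-0.0, 0.985, -0.17, -0.004]
contact_force: [-8.4, 3.8, 6.4]
width: 0.0001
gripper_force: 4.4
```

Request:
apply_moves(steps=[-1.5,0.5,0,0,-3,1,0,0,-3,1,4,0,-3,1,8,0,-3,1,12,0,-3,1,16.5,0,-3,1,16.5,0,-3,1,16.5,0])

```text
clock: 7.37
position: [0.4564, 0.0726, 0.3371]
ee_rot: [-0.001, 0.985, -0.17, 0.004]
contact_force: [-0.4, -0.8, -0.6]
width: 0.0003
gripper_force: 0.0
```

Request:
apply_moves(steps=[21,-2.6,0,0,21,-2.6,0,0,21,-2.6,0,0,21,-2.6,0,0,21,-2.6,0,0,21,-2.6,0,0,21,-2.6,0,0,21,-2.6,0,0])

```text
clock: 8.03
position: [0.6636, 0.0466, 0.3312]
ee_rot: [0.0, 0.985, -0.17, -0.003]
contact_force: [-0.1, 0.3, -0.1]
width: 0.0002
gripper_force: 0.0
```

Request:
apply_moves(steps=[0,0,-3,0,0,0,-6,0,0,0,-8.4,0,0,0,-8.4,0,0,0,-8.4,0])

```text
clock: 8.45
position: [0.6622, 0.0471, 0.2497]
ee_rot: [0.0, 0.986, -0.169, -0.001]
contact_force: [0.8, 1.1, 0.6]
width: 0.0003
gripper_force: 0.0
```

Run:
```python
from h import *
p=np.load("p.npy")
s=get_state(); print(s["contact_force"],s["position"],R.from_euler("z",-p[3]).apply(s["position"]-p[:3])*1000)
a=get_image("side")[160:300,190:350,::-1]; cv2.imwrite("pics/s3.png",cv2.resize(a,None,fx=4.2,fy=4.2,interpolation=cv2.INTER_CUBIC))
```

```text
[0.81559951 1.08693511 0.58850645] [0.66215755 0.04707854 0.24968209] [104.37146012  -1.47240738 246.03294922]
```

View pics/s3.png

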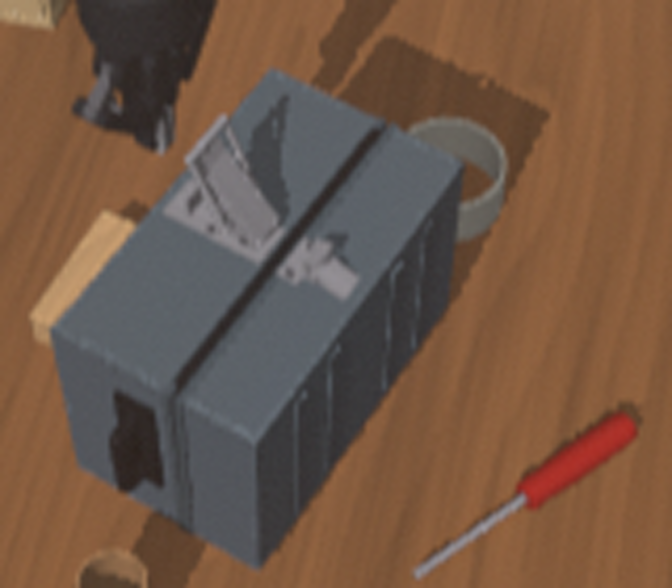

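Run:
```python
from h import *
p=np.load("p.npy")
s=get_state(); t=s["position"]
M=R.from_quat(s["ee_rot"],scalar_first=True).as_matrix()
P=[t]+[t+M@np.array(v)/1000 for v in ([20,0,0],[-20,0,0],[0,20,0],[0,-20,0],[0,0,-60])]
print(((proj("side",P)-[190,160])*4.2).round())
for a in (.7,.78,.86,.94): print(a,((proj("side",case2w(p,[bar(a,2.85),tip(a,68,9)]))-[190,160])*4.2).round().tolist())
```

```text
[[149. 139.]
 [124. 126.]
 [174. 152.]
 [166. 119.]
 [131. 159.]
 [142.  80.]]
0.7 [[193.0, 138.0], [194.0, 149.0]]
0.78 [[199.0, 138.0], [199.0, 148.0]]
0.86 [[206.0, 138.0], [204.0, 148.0]]
0.94 [[213.0, 139.0], [210.0, 148.0]]
```

The lid stays up against the seal by itself and the shut fingers stand behind the lever, TCP near crop (149,139). Next I push the lever up towards the robot.

Request:
apply_moves(steps=[-1,0.35,0,0,-2,0.7,0,0,-2.5,0.9,0,0,-3,1.05,0,0,-3.4,1.2,0,0,-3.8,1.35,0,0,-4.2,1.5,0,0,-4.2,1.5,0,0])

```text
clock: 9.17
position: [0.6224, 0.0619, 0.2511]
ee_rot: [-0.0, 0.986, -0.17, 0.001]
contact_force: [2.8, -0.7, 0.8]
width: -0.0001
gripper_force: 1.3
```

Request:
apply_moves(steps=[-0.4,0.14,0,0,-0.8,0.28,0,0,-1.2,0.42,0,0,-1.6,0.57,0,0,-2.0,0.71,0,0,-2.4,0.85,0,0,-2.8,1.0,0,0,-2.8,1.0,0,0])

```text
clock: 9.83
position: [0.5925, 0.0723, 0.2496]
ee_rot: [0.0, 0.986, -0.169, -0.001]
contact_force: [-0.5, -0.2, -0.3]
width: 0.0002
gripper_force: 0.0
```

Request:
apply_moves(steps=[-0.3,0.1,0,0,-0.6,0.21,0,0,-0.9,0.32,0,0,-0.9,0.32,0,0])

```text
clock: 10.17
position: [0.5847, 0.0751, 0.2496]
ee_rot: [0.0, 0.986, -0.17, -0.0]
contact_force: [2.8, -0.8, -0.6]
width: -0.0001
gripper_force: 0.9
```

Request:
apply_moves(steps=[-0.3,0.1,0,0,-0.5,0.18,0,0,-0.5,0.18,0,0])

```text
clock: 10.42
position: [0.5798, 0.0769, 0.2501]
ee_rot: [0.0, 0.986, -0.17, -0.0]
contact_force: [2.9, -0.9, -1.6]
width: 0.0007
gripper_force: 1.2
```

Run:
```python
from h import *
p=np.load("p.npy")
s=get_state(); print(s["contact_force"],R.from_euler("z",-p[3]).apply(s["position"]-p[:3])*1000)
a=get_image("side")[185:275,215:305,::-1]; b=get_image("top")[160:250,210:300,::-1]
cv2.imwrite("pics/s4.png",cv2.resize(np.hstack([a,b]),None,fx=4.4,fy=4.4,interpolation=cv2.INTER_CUBIC))
```

```text
[ 2.89988997 -0.85271684 -1.63600434] [ 16.81766988  -0.75758731 246.41096844]
```

View pics/s4.png

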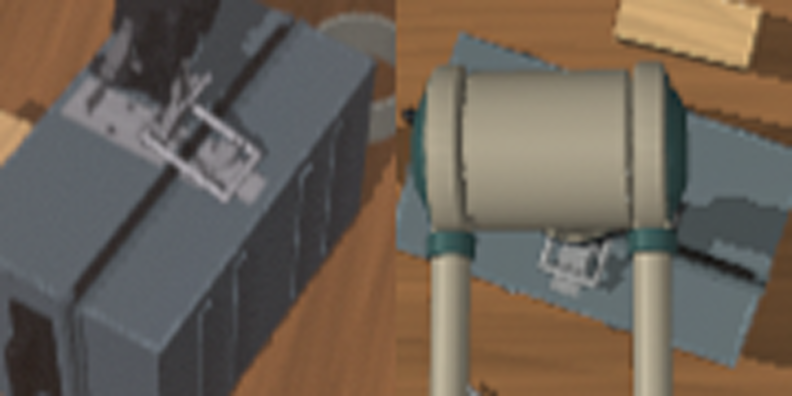

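The loop has fallen forward, with its bar at about side crop (243,175). I'll check whether the bar lies clear of the lip on the ramp.

Run:
```python
from h import *
p=np.load("p.npy")
f=lambda P:((proj("side",case2w(p,P))-[215,185])*4.4).round().tolist()
for P in ([-26,0,211],[-32,0,208],[-36,0,206],[-40,0,206],[-44,0,206],[-30,0,225],[-40,0,225]): print(P,f(P))
print("edge ref",f([[-63,130,199],[-3.4,130,200],[-63,-130,199]]))
for a in (1.6,1.7,1.8,1.9): print(a,f([tip(a,68,9)]))
```

```text
[-26, 0, 211] [[223.0, 162.0]]
[-32, 0, 208] [[231.0, 169.0]]
[-36, 0, 206] [[236.0, 173.0]]
[-40, 0, 206] [[242.0, 176.0]]
[-44, 0, 206] [[247.0, 179.0]]
[-30, 0, 225] [[228.0, 151.0]]
[-40, 0, 225] [[242.0, 158.0]]
edge ref [[159.0, 354.0], [75.0, 307.0], [377.0, 58.0]]
1.6 [[170.0, 68.0]]
1.7 [[180.0, 74.0]]
1.8 [[189.0, 81.0]]
1.9 [[198.0, 88.0]]
```

Request:
apply_moves(steps=[2.1,-0.75,0,0,4.2,-1.5,0,0,4.2,-1.5,4,0,4.2,-1.5,8,0,4.2,-1.5,8,0])

```text
clock: 10.93
position: [0.6244, 0.0621, 0.3379]
ee_rot: [-0.001, 0.985, -0.17, 0.005]
contact_force: [0.6, -0.5, 2.4]
width: -0.0002
gripper_force: 0.0
```

Request:
apply_moves(steps=[-9.5,3.4,0,0,-9.5,3.4,0,0,-9.5,3.4,0,0,-9.5,3.4,0,0,-9.5,3.4,-4,0,-9.5,3.4,-7.6,0,-9.5,3.4,-7.6,0,-9.5,3.4,-7.6,0])

```text
clock: 11.6
position: [0.5259, 0.0957, 0.2526]
ee_rot: [0.0, 0.985, -0.17, -0.003]
contact_force: [-0.1, -1.7, 1.5]
width: -0.0003
gripper_force: 0.0
```

```bash
cat > st.py <<'E'
from h import *
p=np.load("p.npy"); s=get_state(); M=R.from_euler("z",-p[3])
print("t",round(s["clock"],2),"case",(M.apply(s["position"]-p[:3])*1000).round(1),"Fcase",M.apply(s["contact_force"]).round(1))
E
python3 st.py
```

```text
t 11.6 case [-40.3  -1.  248.9] Fcase [ 0.4 -1.6  1.5]
```

Request:
apply_moves(steps=[1.2,-0.42,0,0,2.4,-0.85,0,0,3.0,-1.05,0.1,0,3.5,-1.22,0.2,0,4.0,-1.4,0.4,0,4.4,-1.53,0.6,0,4.8,-1.67,0.8,0,5.2,-1.8,0.9,0])

```text
clock: 12.27
position: [0.5789, 0.0777, 0.2629]
ee_rot: [0.0, 0.986, -0.17, -0.001]
contact_force: [-2.8, 0.3, -1.0]
width: 0.0
gripper_force: 1.2
```

```bash
python3 st.py
```

```text
t 12.27 case [ 15.6  -0.3 259.2] Fcase [-2.8 -0.7 -1. ]
```

Request:
apply_moves(steps=[0.45,-0.16,0,0,0.9,-0.32,0,0,1.3,-0.46,-0.1,0,1.6,-0.57,-0.2,0,1.9,-0.67,-0.3,0,2.2,-0.78,-0.45,0,2.2,-0.78,-0.45,0])

```text
clock: 12.85
position: [0.6002, 0.0703, 0.2584]
ee_rot: [-0.0, 0.986, -0.17, -0.002]
contact_force: [-5.5, 1.3, 0.8]
width: 0.0
gripper_force: 2.5
```

```bash
python3 st.py
python3 - <<'E'
from h import *
a=get_image("side")[185:275,215:305,::-1]; b=get_image("top")[160:250,210:300,::-1]
cv2.imwrite("pics/s5.png",cv2.resize(np.hstack([a,b]),None,fx=4.4,fy=4.4,interpolation=cv2.INTER_CUBIC))
E
```

```text
t 12.85 case [ 3.820e+01 -2.000e-01  2.547e+02] Fcase [-5.6 -0.6  0.8]
```

View pics/s5.png

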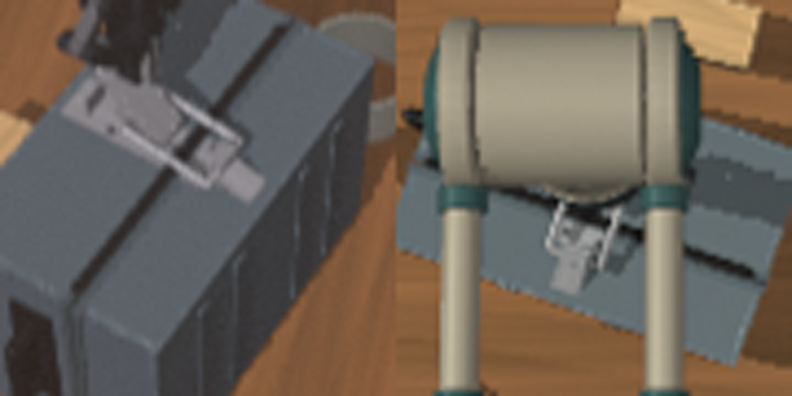

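The bar is drawn back to about (226,163) in the side crop, in the hook, with the lever at about 0.85. I carry on pressing along the arc.

Request:
apply_moves(steps=[0.2,-0.07,-0.12,0,0.45,-0.16,-0.25,0,0.65,-0.23,-0.38,0,0.85,-0.3,-0.55,0,1.05,-0.37,-0.75,0,1.05,-0.37,-0.75,0])

```text
clock: 13.45
position: [0.6092, 0.0672, 0.2514]
ee_rot: [-0.0, 0.986, -0.169, -0.003]
contact_force: [-9.4, 2.7, 4.5]
width: 0.0002
gripper_force: 4.5
```

```bash
python3 st.py
```

```text
t 13.45 case [ 4.780e+01 -1.000e-01  2.477e+02] Fcase [-9.7 -0.6  4.5]
```

Request:
apply_moves(steps=[0.15,-0.05,-0.2,0,0.3,-0.1,-0.4,0,0.45,-0.16,-0.6,0,0.6,-0.21,-0.85,0,0.6,-0.21,-0.85,0])

```text
clock: 13.87
position: [0.6159, 0.0648, 0.243]
ee_rot: [-0.0, 0.986, -0.17, -0.002]
contact_force: [-6.8, 1.5, 6.4]
width: 0.0002
gripper_force: 3.6
```

```bash
python3 st.py
```

```text
t 13.87 case [ 5.490e+01 -2.000e-01  2.393e+02] Fcase [-6.9 -0.9  6.4]
```

Request:
apply_moves(steps=[0.15,-0.05,-0.2,0,0.25,-0.09,-0.4,0,0.35,-0.12,-0.6,0,0.45,-0.16,-0.8,0,0.5,-0.18,-1.0,0,0.5,-0.18,-1.0,0])

```text
clock: 14.37
position: [0.6237, 0.0622, 0.2325]
ee_rot: [-0.0, 0.985, -0.17, 0.001]
contact_force: [-1.1, 0.9, 2.9]
width: -0.0002
gripper_force: 1.2
```

```bash
python3 st.py
```

```text
t 14.37 case [ 63.   -0.  228.9] Fcase [-1.3  0.5  2.9]
```

Request:
apply_moves(steps=[0,0,-0.1,0,0,0,-0.2,0,0,0,-0.3,0,0,0,-0.4,0,0,0,-0.4,0])

```text
clock: 14.78
position: [0.6239, 0.062, 0.2287]
ee_rot: [0.0, 0.985, -0.17, 0.001]
contact_force: [2.2, 0.1, 1.5]
width: 0.0003
gripper_force: 1.2
```

```bash
python3 st.py
```

```text
t 14.78 case [ 6.330e+01 -2.000e-01  2.251e+02] Fcase [2.1 0.8 1.5]
```

Request:
apply_moves(steps=[0,0,-0.1,0,0,0,-0.2,0,0,0,-0.2,0,0,0,-0.2,0])

```text
clock: 15.12
position: [0.6239, 0.062, 0.2287]
ee_rot: [0.0, 0.985, -0.17, 0.002]
contact_force: [-0.1, -0.8, 10.4]
width: 0.0
gripper_force: 4.8
```

Request:
apply_moves(steps=[0,0,-0.1,0,0,0,-0.2,0,0,0,-0.2,0,0,0,-0.2,0])

```text
clock: 15.45
position: [0.6239, 0.062, 0.2286]
ee_rot: [-0.0, 0.985, -0.17, 0.003]
contact_force: [-3.0, -1.2, 17.6]
width: -0.0001
gripper_force: 8.4
```

Position is fixed while the force rises to 17.6 N, so the lever is on its hard stop. I'll lift off and look.

Request:
apply_moves(steps=[0,0,2,0,0,0,5,0,0,0,9,0,0,0,12,0,-4,-3,13,0,-8,-6,13,0,-12,-9,13,0,-14,-12,13,0])

```text
clock: 16.12
position: [0.4931, -0.043, 0.3541]
ee_rot: [-0.0, 0.986, -0.169, -0.001]
contact_force: [0.8, -0.5, -0.2]
width: 0.0001
gripper_force: 0.0
```

Request:
apply_moves(steps=[-3,-4,0,0,-6,-8,0,0,-9,-12,0,0,-9,-15,0,0,-9,-18,0,0,-9,-21,0,0,-9,-21,0,0,-9,-21,0,0])

```text
clock: 16.78
position: [0.405, -0.2543, 0.3533]
ee_rot: [-0.001, 0.985, -0.171, -0.001]
contact_force: [-1.2, 1.0, 0.4]
width: 0.0001
gripper_force: 0.0
```

```bash
python3 st.py
python3 - <<'E'
from h import *
a=get_image("side")[170:300,195:325,::-1]; b=get_image("top")[150:280,190:320,::-1]
cv2.imwrite("pics/s6.png",cv2.resize(np.hstack([a,b]),None,fx=3.05,fy=3.05,interpolation=cv2.INTER_CUBIC))
E
```

```text
t 16.78 case [ -37.8 -371.3  349.7] Fcase [-1.5  0.5  0.4]
```

View pics/s6.png

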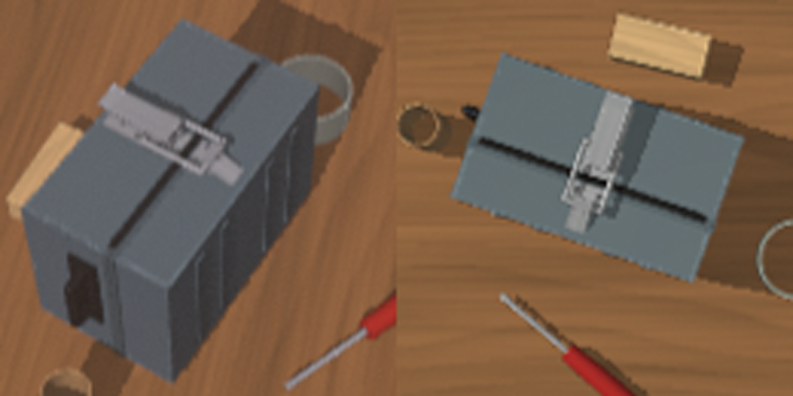

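The lever lies back along the body, its tip near side crop (110,98). The loop is over the hook near (207,155), and the lid is drawn in. One quick numeric check of the lever angle, then I hand it in.

Run:
```python
from h import *
p=np.load("p.npy")
for a in (0,.1,.3): print(a,((proj("side",case2w(p,tip(a,68,10)))-[195,170])*3.05).round(),((proj("top",case2w(p,tip(a,68,10)))-[190,150])*3.05).round()+[396,0])
for P in ([-25.5,0,211.5],[-40,0,206]): print(((proj("side",case2w(p,P))-[195,170])*3.05).round())
```

```text
0 [[108.  95.]] [[620.  97.]]
0.1 [[109.  91.]] [[619.  98.]]
0.3 [[112.  85.]] [[617. 101.]]
[[215. 157.]]
[[229. 168.]]
```

```bash
python3 -c "
from rig import *
print(sign_off())"
```

```text
the job is handed in; nothing more can be done
None
```

I pushed the lid up against its seal, dropped the loop over the hook and pressed the lever flat onto its hard stop. In the last picture the latch held with the arm clear; the highest push I read was about 18 N, and the job was handed in at about 17 s.

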